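# Feel for the release notch of the test-block case

## Task

Unlatch the flat metal case. Put a fingertip on the raised block at the left end of the case's front rim (left as the robot sees it), sweep it to the right off the block and along the plain rim until it finds the notch, then press the catch in the notch fully down so that the lid springs ajar, and draw the finger clear. Do not touch the lid, and leave the things standing around the case where they are.

Things in the scene. Friction and masses are not known exactly. Their poses are not given: they have to be found in the camera images.
- case: Flat aluminium case, fixed to the bench, 220 mm deep (its x) by 320 mm wide (its y). Origin: centre of its underside, on the bench; z up; -x is its front, towards the robot; +y its left end as the robot sees it. Along its front runs a bare metal rim, 44 mm wide (case x -110 to -66 mm), with a raised block on each end (case y 75 to 160 and -160 to -75 mm).
- rim_mid (a point): Middle of the plain rim between the end blocks, on the line of its flat top, 58 mm above the bench (case x -88, y 0). The rim is rigid, 150 mm long along case y (from -75 to 75 mm), 44 mm wide, its top 2 mm lower than the blocks. It holds one notch, whose place is not reported: centre anywhere from case y -53 to 15 mm. Feel for it or look.
- end_block: Raised block at the left end of the rim, where the sweep starts: 44 mm (x) by 85 mm (y), rigid. Origin: centre of its underside, 30 mm below its flat top, which is 60 mm above the bench; axes as the case's.
- lid: Grey plastic lid with a dark panel, behind the rim, 174 by 318 mm, 8 mm thick, its top 67 mm above the bench when shut; its front edge is 22 mm behind the rim's centreline. Origin: on the hinge line, underside, at the case's back edge. As the catch goes down it opens by itself to 0.16 rad, its front edge rising 28 mm, and stays ajar.
- release_catch (a joint): Travel of the catch in the notch, m: 0 = up (start), 0.006 = fully down at its stop. It moves straight down, needs about 6 N and stays where left. The notch is 40 mm long along the rim, cut across its whole width, open above, in front and behind. The catch fills its floor, bare metal too, 8 mm below the plain rim's top (14 mm when down).
- spray_bottle_mid (a point): Bystander: closed bottle, 52 mm across, 160 mm tall, to the right of the case. Point: its centre half-way up.
- test_block_mid (a point): Bystander: loose steel disc, 60 mm across, 14 mm thick, lying in front of the case. Point: its centre.
- specimen_mid (a point): Bystander: black mounted specimen, a cylinder 32 mm across and 22 mm tall, in front of the case. Point: its centre.
- battery_mid (a point): Bystander: black tool battery, 75 by 50 by 30 mm with a 34 mm round stem up to 70 mm above the bench, to the left of the case. Point: on its centreline, 35 mm up.

How it is judged:
On the way, in this order (a step that is already met when the one before it is completed fails the run):
1. a fingertip rests on the raised block at the left end of the rim, the catch not yet pressed (contact force between the fingers and end_block above 0.3 N and value of joint release_catch below 0.001 m), for 0.05 s.
2. the fingertip has swept off the block on to the plain rim and touches it, the catch not yet pressed (contact force between the fingers and case above 0.3 N and contact force between the fingers and end_block below 0.1 N and value of joint release_catch below 0.001 m), for 0.05 s.
3. the finger presses the catch in the notch fully down (value of joint release_catch above 0.005 m and contact force between the fingers and case above 0.3 N), for 0.05 s.
At the end, for the whole second after the job is handed in: The catch is at least 4.8 mm of its 6 mm down, the lid stands ajar (tilted more than 0.12 rad) and at rest (value of joint release_catch above 0.0048 m and angle between lid's own z axis and vertical above 0.12 rad and angular speed of lid below 0.1 rad/s); the robot touches nothing.
It fails at once if the robot pushes on the lid (more than 4 N) (contact force between any of the fingers, the arm and lid above 4 N).
It fails at once if a thing standing around the case is moved more than 15 mm or lifted (distance of any of spray_bottle_mid, test_block_mid, specimen_mid, battery_mid from where it was at the start of the episode above 0.015 m).
It also fails if it takes over 54 s, if anything falls off the work surface, if the arm or the gripper's body presses on something with over 40 N, if the wrist force passes 120 N, or if a joint passes its speed limit or range.

## Robot

A 6-joint arm with a two-finger parallel gripper is mounted at the origin on the work surface. World frame = base frame: x ahead of the robot, y to its left, z up, the work surface at z = 0. Lengths are in m, angles in rad, forces in N, time in s.
With the tool pointing down it reaches from about 0.275 to 0.75 m from the base axis. Payload 10.2 kg.
Tool frame: the origin (TCP) lies midway between the tips of the shut fingers; the grasp point (between the pads) lies 19 mm behind it; z points along the fingers, y is the line along which they close (so a half turn about z gives the same grasp; the last joint's range is limited). The gripper opens to 88 mm and grips with 3 to 60 N. Pads are 18 mm wide; open, the fingers measure 123 mm over their backs; the gripper's body (75 mm by 187 mm) begins 45 mm behind the grasp point.
Start: joints at [-1.531, 0.313, 1.498, -0, 1.331, -0.223], TCP at [0.136, -0.507, 0.239] pointing down, gripper open.
Joint ranges: [-2.94, 2.94], [-0.97, 2.17], [0.19, 2.56], [-1.23, 4.37], [0.02, 3.11], [-2.88, 2.88]. Speed limits (rad/s): [2.39, 2.39, 3.01, 3.14, 3.14, 3.14].

## Interface

Orientations are given as a unit quaternion [w, x, y, z].
In Python, from plant import telemetry, vision, env gives the robot as it stands.
- The arm moves only by the tool apply_moves, never from a script. Its argument "moves" is a list of rows, each a list of 7 numbers: the opening, from 0 (shut) to 1 (fully open), then the shift along the tool's x, y, z in cm, then the turn, a rotation vector about the tool's x, y, z in rad. In form: [[jaw, tx, ty, tz, wx, wy, wz], ...]. A call has 1 to 20 rows; each row shifts and turns the commanded pose from where the row before left it, along the tool's axes as they then stand; what a row does not reach is not made up. A row lasts 1/12 s, in which the tool goes at most 41.7 mm and 7.16 degrees, less where a joint would pass 70% of its speed; a pose out of reach is approached as far as the arm can. A call with a gripper value outside its range is refused whole. The fingers move at their own pace and stop on an object; "force" is the grip in N (left out, the last holds). Time passes only in rows, so rows that do not move let the fingers close. It gives the time, the measured TCP pose, the force, the opening and the grip force at its end, in the units of the state.
- telemetry.observe(): the state, without advancing time (a new reading comes with each control period).
- vision.capture(name): name is "side" or "top"; returns (picture, depth): 400x640x3 uint8, red, green, blue; 400x640 float32, m along the optical axis (not along the pixel's ray), 0 where there is no reading.
- vision.camera_params(name): a dict with "fx", "fy", "cx", "cy" (pixels), "dist" ([k1, k2, p1, p2, k3] as OpenCV has them; the pictures are not rectified), "rvec" (rotation vector, rad) and "tvec" (3), from world to camera coordinates, as OpenCV has them. Camera axes: x right, y down, z forward; pixel columns grow to the right and rows downward; lengths in m; the calibration is good to about 2 mm. A picture is of the moment at which its call begins. camera_params takes no time and is no camera call.
- env.job_done(): hands the job in; it is judged then, once.
The state is a dict: "clock": time; "qpos": joint angles; "qvel": joint speeds; "joint_efforts": joint torques, N m; "eef_pos": TCP position; "ee_rot": TCP orientation; "contact_force": force on the tool from outside, world axes, zero at the start; "wrist_torque": the same for the moment, N m; "grip_width": opening from 0.0 (shut) to 1.0 (fully open); "finger_force": force on a finger pad.
Only numpy, scipy, OpenCV 4.12 (cv2) and the standard library are available. Lean on these libraries where they do the work, as an engineer would, in place of code of your own. Each camera call takes 0.05 s, during which the arm holds its last target. There are 200 camera calls.

## Working session

There is one attempt and no reset: what is moved stays moved. The work goes in short steps, Python scripts to look and compute and a tool call to move; the robot and the scene stay as the last step left them, time stands still between calls to the robot, and variables do not carry over. Pictures are saved under pics/ and viewed, at most 10 in all, crops included, and the job is handed in when it is done.

Besides the shell and the picture viewer there is one more tool, called after "Call:" as name([rows], argument=value, ...), one row to a line, values as JSON. apply_moves: Moves the arm, as the interface text tells. Its arguments: {"type":"object","properties":{"moves":{"type":"array","items":{"type":"array","items":{"type":"number"}}},"force":{"type":"number"}},"required":["moves"]}

```bash
mkdir -p pics
cat > h.py <<'E'
import numpy as np,cv2
from plant import telemetry,vision,env
def cloud(n,d):
    p=vision.camera_params(n);K=np.array([[p['fx'],0,p['cx']],[0,p['fy'],p['cy']],[0,0,1.]])
    v,u=np.mgrid[0:400,0:640]
    xy=cv2.undistortPoints(np.stack([u,v],-1).reshape(-1,1,2).astype(float),K,np.array(p['dist'])).reshape(400,640,2)
    c=np.dstack([xy*d[...,None],d])
    R=cv2.Rodrigues(np.array(p['rvec'],float))[0]
    w=(c-np.array(p['tvec']).ravel())@R
    w[d==0]=np.nan
    return w
E
python3 - <<'E'
from h import *
for n in('top','side'):
    im,d=vision.capture(n);cv2.imwrite(f'pics/{n}0.png',im[...,::-1]);np.savez(f'{n}0',im=im,w=cloud(n,d))
s=telemetry.observe();print(s)
E
```

```text
{'clock': 0.1, 'qpos': array([-1.53139285e+00,  3.13358134e-01,  1.49832090e+00, -4.15544691e-06,
        1.33100025e+00, -2.23393464e-01]), 'qvel': array([ 0.00181512, -0.00029043, -0.0036086 , -0.00082647,  0.0005522 ,
        0.00018561]), 'joint_efforts': array([ 3.96111325e-03, -4.02814186e+01, -2.52646673e+01,  6.96033100e-02,
        3.42611514e-02, -6.04199545e-05]), 'eef_pos': array([ 0.13636797, -0.50676459,  0.23825182]), 'ee_rot': array([-5.41199786e-04,  9.91379423e-01,  1.31021158e-01,  4.79020259e-05]), 'contact_force': array([ 0.45186733,  0.4148238 , -0.70645388]), 'wrist_torque': array([ 0.01061527, -0.01573139, -0.00971313]), 'finger_force': 0.0, 'grip_width': 0.9962203504882778}
```

View pics/top0.png

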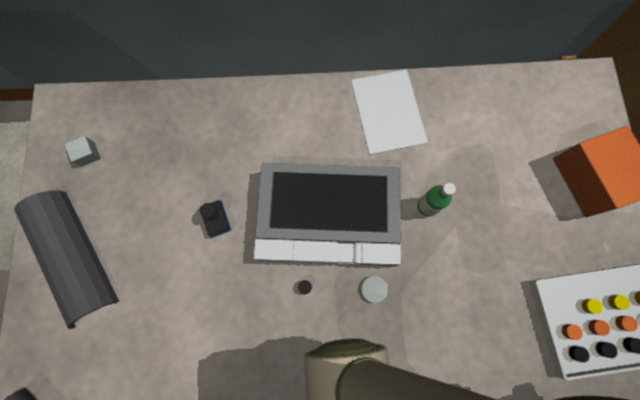

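View pics/side0.png

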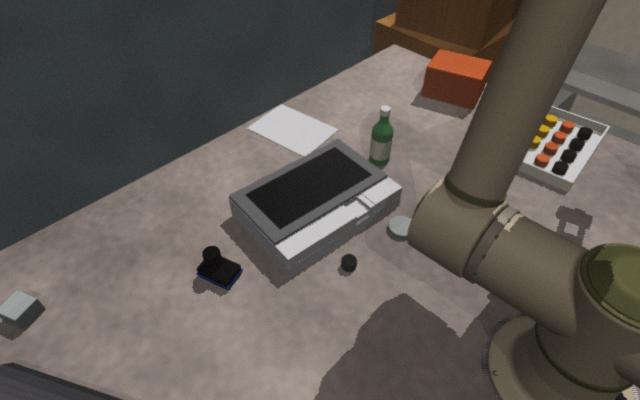

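The top view shows the case at cols 254–401 with its rim at rows 240–264. There is a seam at about col 293 and a dark mark at about col 358. The side view shows dark marks near (362,203). Next I'll enlarge both and measure.

Run:
```python
from h import *
T=np.load('top0.npz');S=np.load('side0.npz')
a=cv2.resize(T['im'][225:275,245:410],None,fx=4.8,fy=4.8,interpolation=cv2.INTER_CUBIC)
b=cv2.resize(S['im'][170:260,265:410],None,fx=3.8,fy=3.8,interpolation=cv2.INTER_CUBIC)
o=np.zeros((a.shape[0]+b.shape[0],800,3),np.uint8);o[:a.shape[0],:a.shape[1]]=a;o[a.shape[0]:,:b.shape[1]]=b
cv2.imwrite('pics/crop.png',o[...,::-1])
w=T['w']
for v in (245,251,257):
  print(v,[(u,*(w[v,u]*1000).round(0).astype(int)) for u in range(250,406,6) if np.isfinite(w[v,u,0])])
P=w.reshape(-1,3)
m=(P[:,2]>.052)&(P[:,2]<.064)&(P[:,0]>.3)&(P[:,0]<.7)&(abs(P[:,1])<.4)
vv,uu=np.divmod(np.arange(256000),640);m&=(vv>236)&(vv<268)&(uu>250)&(uu<405)
r=cv2.minAreaRect(P[m][:,:2].astype(np.float32));print(r,cv2.boxPoints(r))
```

```text
245 [(250, np.int64(503), np.int64(207), np.int64(2)), (256, np.int64(494), np.int64(182), np.int64(62)), (262, np.int64(493), np.int64(170), np.int64(61)), (268, np.int64(493), np.int64(157), np.int64(58)), (274, np.int64(492), np.int64(144), np.int64(60)), (280, np.int64(491), np.int64(130), np.int64(60)), (286, np.int64(491), np.int64(117), np.int64(59)), (292, np.int64(489), np.int64(104), np.int64(63)), (298, np.int64(489), np.int64(91), np.int64(59)), (304, np.int64(488), np.int64(78), np.int64(60)), (310, np.int64(488), np.int64(65), np.int64(60)), (316, np.int64(487), np.int64(52), np.int64(58)), (322, np.int64(486), np.int64(39), np.int64(58)), (328, np.int64(486), np.int64(25), np.int64(57)), (334, np.int64(485), np.int64(12), np.int64(58)), (340, np.int64(485), np.int64(-1), np.int64(49)), (346, np.int64(484), np.int64(-15), np.int64(51)), (352, np.int64(483), np.int64(-28), np.int64(52)), (358, np.int64(482), np.int64(-40), np.int64(59)), (364, np.int64(481), np.int64(-54), np.int64(58)), (370, np.int64(480), np.int64(-67), np.int64(60)), (376, np.int64(479), np.int64(-79
[... 2388 characters left out ...]
64(-13), np.int64(52)), (352, np.int64(457), np.int64(-26), np.int64(51)), (358, np.int64(456), np.int64(-38), np.int64(58)), (364, np.int64(455), np.int64(-51), np.int64(60)), (370, np.int64(454), np.int64(-64), np.int64(62)), (376, np.int64(453), np.int64(-77), np.int64(60)), (382, np.int64(453), np.int64(-91), np.int64(59)), (388, np.int64(452), np.int64(-103), np.int64(61)), (394, np.int64(451), np.int64(-116), np.int64(61)), (400, np.int64(451), np.int64(-130), np.int64(60))]
((0.478356271982193, 0.02798447012901306), (0.32002025842666626, 0.05749577283859253), 84.82384490966797) [[ 0.43528983 -0.12877956]
 [ 0.49255112 -0.13396671]
 [ 0.52142274  0.1847485 ]
 [ 0.46416143  0.18993565]]
```

View pics/crop.png

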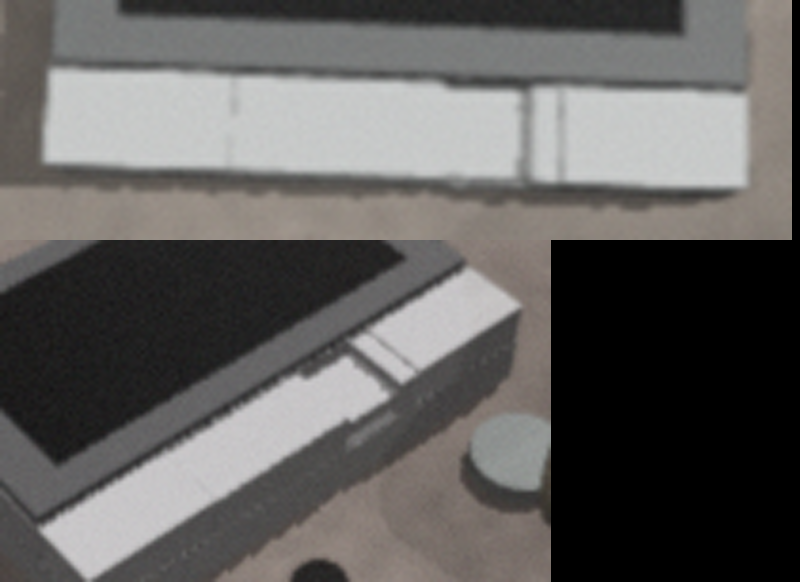

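The crop shows the left block seam at col ≈293 (world y ≈102 mm). The depth dips about 8 mm between cols ≈337 and 355 (y ≈ +6 to −34), which is the notch, and the right block seam is at col ≈362 (y ≈ −47). The seams are 150 mm apart, as given. From these, rim_mid ≈ (0.472, 0.029), the yaw is ≈ −0.09 rad, and the notch centre is at case y ≈ −42. I'll shut the fingers and turn the tool so its y lies along case x.

Call:
apply_moves([
  [0, 0, 0, 0, 0, 0, -0.1217],
  [0, 0, 0, 0, 0, 0, -0.1217],
  [0, 0, 0, 0, 0, 0, -0.1217],
  [0, 0, 0, 0, 0, 0, -0.1217],
  [0, 0, 0, 0, 0, 0, -0.1217],
  [0, 0, 0, 0, 0, 0, -0.1217],
  [0, 0, 0, 0, 0, 0, -0.1217],
  [0, 0, 0, 0, 0, 0, -0.1217],
  [0, 0, 0, 0, 0, 0, -0.1217],
  [0, 0, 0, 0, 0, 0, -0.1217],
], force=30)

```text
clock: 0.93
eef_pos: [0.1364, -0.5068, 0.2384]
ee_rot: [-0.0, 0.736, 0.676, 0.0]
contact_force: [0.4, 0.2, 0.5]
grip_width: 0.271
finger_force: 0.0
```

Call:
apply_moves([
  [0, 3.28, 1.41, 0, 0, 0, 0],
  [0, 3.28, 1.41, 0, 0, 0, 0],
  [0, 3.28, 1.41, 0, 0, 0, 0],
  [0, 3.28, 1.41, 0, 0, 0, 0],
  [0, 3.28, 1.41, 0, 0, 0, 0],
  [0, 3.28, 1.41, 0, 0, 0, 0],
  [0, 3.28, 1.41, 0, 0, 0, 0],
  [0, 3.28, 1.41, 0, 0, 0, 0],
  [0, 3.28, 1.41, 0, 0, 0, 0],
  [0, 3.28, 1.41, 0, 0, 0, 0],
  [0, 3.28, 1.41, 0, 0, 0, 0],
  [0, 3.28, 1.41, 0, 0, 0, 0],
  [0, 3.28, 1.41, 0, 0, 0, 0],
  [0, 3.28, 1.41, 0, 0, 0, 0],
  [0, 3.28, 1.41, 0, 0, 0, 0],
  [0, 3.28, 1.41, 0, 0, 0, 0],
  [0, 3.28, 1.41, 0, 0, 0, 0],
  [0, 3.28, 1.41, 0, 0, 0, 0],
  [0, 3.28, 1.41, 0, 0, 0, 0],
  [0, 3.28, 1.41, 0, 0, 0, 0],
])

```text
clock: 2.6
eef_pos: [0.4772, 0.1226, 0.2385]
ee_rot: [-0.0, 0.738, 0.674, -0.0]
contact_force: [1.6, -1.7, -0.1]
grip_width: 0.004
finger_force: 0.0
```

Call:
apply_moves([
  [0, 0, 0, 2.8, 0, 0, 0],
  [0, 0, 0, 2.8, 0, 0, 0],
  [0, 0, 0, 2.8, 0, 0, 0],
  [0, 0, 0, 2.8, 0, 0, 0],
  [0, 0, 0, 2.8, 0, 0, 0],
  [0, 0, -0.2, 2.3, 0, 0, 0],
  [0, 0, 0, 0, 0, 0, 0],
  [0, 0, 0, 0, 0, 0, 0],
])

```text
clock: 3.27
eef_pos: [0.4745, 0.1209, 0.0755]
ee_rot: [-0.001, 0.739, 0.674, -0.001]
contact_force: [0.9, -0.2, 0.6]
grip_width: 0.005
finger_force: 0.0
```

Run:
```python
from h import *
im,d=vision.capture('side')
cv2.imwrite('pics/s1.png',cv2.resize(im[90:290,200:440],None,fx=3,fy=3,interpolation=cv2.INTER_CUBIC)[...,::-1])
s=telemetry.observe();print(s['eef_pos'],s['contact_force'])
```

```text
[0.47533513 0.12088319 0.07664036] [0.50412691 0.02498562 0.33616871]
```

View pics/s1.png

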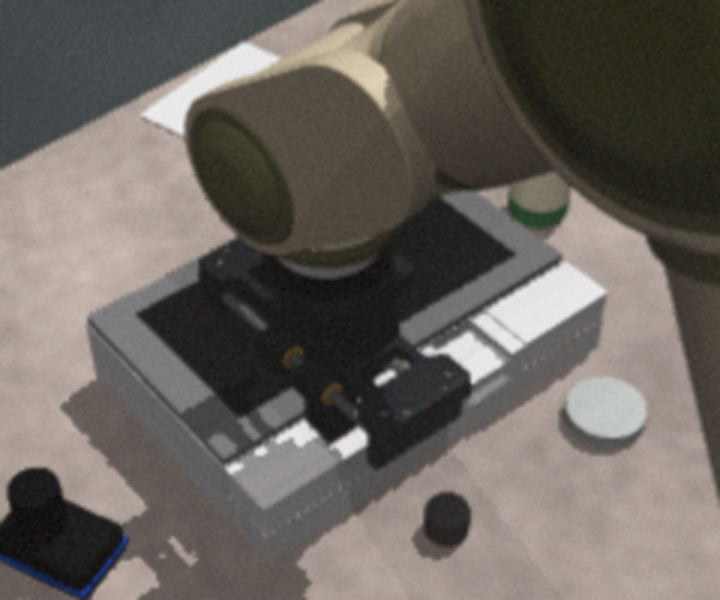

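The side view shows the shut fingers just above the left block near the seam, at about crop (335,420). They are clear of the lid and the bystanders. Next I'll feel down onto the block.

Call:
apply_moves([
  [0, 0, 0, 0.5, 0, 0, 0],
  [0, 0, 0, 0.5, 0, 0, 0],
  [0, 0, 0, 0.2, 0, 0, 0],
  [0, 0, 0, 0.2, 0, 0, 0],
  [0, 0, 0, 0.1, 0, 0, 0],
  [0, 0, 0, 0.1, 0, 0, 0],
  [0, 0, 0, 0, 0, 0, 0],
])

```text
clock: 3.9
eef_pos: [0.4749, 0.1209, 0.0604]
ee_rot: [0.0, 0.738, 0.674, 0.0]
contact_force: [-3.9, -0.1, 8.0]
grip_width: 0.007
finger_force: 4.1
```

Call:
apply_moves([
  [0, -0.5, 0, 0, 0, 0, 0],
  [0, -0.5, 0, 0, 0, 0, 0],
  [0, -0.5, 0, 0, 0, 0, 0],
  [0, -0.5, 0, 0, 0, 0, 0],
  [0, -0.5, 0, 0, 0, 0, 0],
  [0, -0.5, 0, 0, 0, 0, 0],
  [0, -0.5, 0, 0, 0, 0, 0],
  [0, -0.5, 0, 0, 0, 0, 0],
  [0, -0.5, 0, 0.1, 0, 0, 0],
  [0, -0.5, 0, 0.1, 0, 0, 0],
  [0, 0, 0, 0, 0, 0, 0],
])

```text
clock: 4.82
eef_pos: [0.4707, 0.071, 0.0584]
ee_rot: [-0.0, 0.739, 0.674, 0.001]
contact_force: [-0.6, 3.3, 8.4]
grip_width: 0.003
finger_force: 4.5
```

Call:
apply_moves([
  [0, -0.5, 0, 0, 0, 0, 0],
  [0, -0.5, 0, 0, 0, 0, 0],
  [0, -0.5, 0, 0, 0, 0, 0],
  [0, -0.5, 0, 0, 0, 0, 0],
  [0, -0.5, 0, 0, 0, 0, 0],
  [0, -0.5, 0, 0, 0, 0, 0],
  [0, -0.5, 0, 0, 0, 0, 0],
  [0, -0.5, 0, 0, 0, 0, 0],
  [0, -0.5, 0, 0, 0, 0, 0],
  [0, -0.5, 0, 0, 0, 0, 0],
  [0, -0.5, 0, 0, 0, 0, 0],
  [0, 0, 0, 0, 0, 0, 0],
])

```text
clock: 5.82
eef_pos: [0.4658, 0.0159, 0.0584]
ee_rot: [0.0, 0.739, 0.674, 0.001]
contact_force: [-1.4, 1.5, 8.0]
grip_width: 0.006
finger_force: 4.2
```

Call:
apply_moves([
  [0, -0.5, 0, 0, 0, 0, 0],
  [0, -0.5, 0, 0, 0, 0, 0],
  [0, -0.5, 0, 0, 0, 0, 0],
  [0, -0.5, 0, 0, 0, 0, 0],
  [0, -0.5, 0, 0, 0, 0, 0],
  [0, -0.5, 0, 0, 0, 0, 0],
  [0, 0, 0, 0, 0, 0, 0],
])

```text
clock: 6.4
eef_pos: [0.4624, -0.0145, 0.0575]
ee_rot: [-0.0, 0.739, 0.674, -0.0]
contact_force: [-0.7, -0.4, 0.4]
grip_width: 0.004
finger_force: 0.0
```

The force dropped to zero where the vision put the notch, so the finger is over it. Now I'll press down slowly.

Call:
apply_moves([
  [0, 0, 0, 0.3, 0, 0, 0],
  [0, 0, 0, 0.3, 0, 0, 0],
  [0, 0, 0, 0.1, 0, 0, 0],
  [0, 0, 0, 0, 0, 0, 0],
])

```text
clock: 6.73
eef_pos: [0.4624, -0.0134, 0.0504]
ee_rot: [-0.0, 0.738, 0.674, -0.0]
contact_force: [-0.1, 0.2, -0.3]
grip_width: 0.006
finger_force: 0.0
```

Call:
apply_moves([
  [0, 0, 0, 0.1, 0, 0, 0],
  [0, 0, 0, 0.1, 0, 0, 0],
  [0, 0, 0, 0.1, 0, 0, 0],
  [0, 0, 0, 0.1, 0, 0, 0],
  [0, 0, 0, 0.1, 0, 0, 0],
  [0, 0, 0, 0.1, 0, 0, 0],
  [0, 0, 0, 0.1, 0, 0, 0],
  [0, 0, 0, 0, 0, 0, 0],
])

```text
clock: 7.4
eef_pos: [0.4625, -0.0135, 0.0443]
ee_rot: [-0.0, 0.738, 0.674, 0.0]
contact_force: [-4.3, 0.1, 10.2]
grip_width: 0.005
finger_force: 5.5
```

Call:
apply_moves([
  [0, 0, 0, 0.1, 0, 0, 0],
  [0, 0, 0, 0, 0, 0, 0],
  [0, 0, 0, 0, 0, 0, 0],
])

```text
clock: 7.65
eef_pos: [0.4626, -0.0135, 0.0441]
ee_rot: [0.0, 0.738, 0.674, 0.0]
contact_force: [-8.9, 1.2, 24.1]
grip_width: 0.0
finger_force: 11.9
```

Run:
```python
from h import *
im,d=vision.capture('side')
cv2.imwrite('pics/s2.png',cv2.resize(im[90:290,200:440],None,fx=3,fy=3,interpolation=cv2.INTER_CUBIC)[...,::-1])
s=telemetry.observe();print(s['eef_pos'],s['contact_force'])
```

```text
[ 0.46261816 -0.0135119   0.04408797] [-8.8261897   1.28519653 23.74315239]
```

View pics/s2.png

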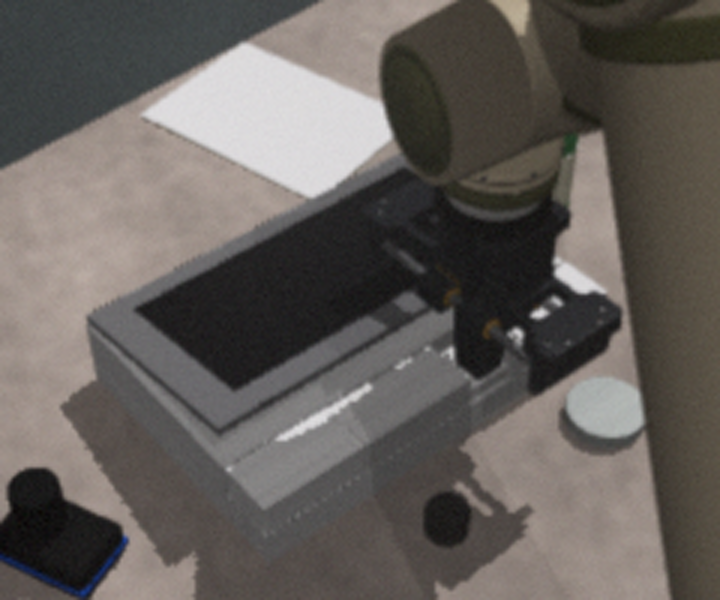

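The picture shows the lid ajar, with its front edge raised at about crop (220,425). The finger is in the notch at about (475,370), and force and height show it at the stop. Withdrawing straight up.

Call:
apply_moves([
  [0, 0, 0, -0.2, 0, 0, 0],
  [0, 0, 0, -0.5, 0, 0, 0],
  [0, 0, 0, -1, 0, 0, 0],
  [0, 0, 0, -2, 0, 0, 0],
  [0, 0, 0, -2, 0, 0, 0],
  [0, 0, 0, -2, 0, 0, 0],
  [0, 0, 0, -2, 0, 0, 0],
  [0, 0, 0, -2, 0, 0, 0],
  [0, 0, 0, -1, 0, 0, 0],
  [0, 0, 0, 0, 0, 0, 0],
  [0, 0, 0, 0, 0, 0, 0],
  [0, 0, 0, 0, 0, 0, 0],
])

```text
clock: 8.7
eef_pos: [0.4622, -0.0135, 0.1691]
ee_rot: [-0.001, 0.739, 0.674, -0.0]
contact_force: [0.5, -0.2, -0.1]
grip_width: 0.005
finger_force: 0.0
```

Run:
```python
from h import *
im,d=vision.capture('side');w=cloud('side',d);w0=np.load('side0.npz')['w']
cv2.imwrite('pics/s3.png',cv2.resize(im[90:290,200:440],None,fx=3,fy=3,interpolation=cv2.INTER_CUBIC)[...,::-1])
P=w.reshape(-1,3);a=-.0905;Q=(P[:,:2]-[.4716,.0286])@np.array([[np.cos(a),-np.sin(a)],[np.sin(a),np.cos(a)]])
for x in(30,80,130,180):
  m=(abs(Q[:,0]-x/1e3)<.006)&(Q[:,1]>.05)&(Q[:,1]<.14)&(P[:,2]<.12);print(x,m.sum(),np.median(P[m,2]))
i2,d2=vision.capture('top');cv2.imwrite('pics/t3.png',i2[...,::-1])
```

```text
30 324 0.08924232868374907
80 308 0.08378478507633164
130 150 0.07754823674526479
180 120 0.06910507997912196
```

View pics/s3.png

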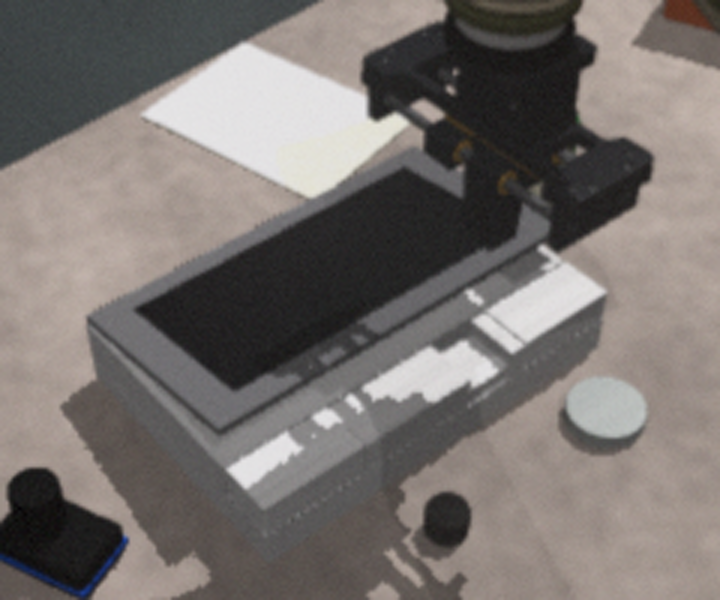

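The lid stands ajar (front edge at about (220,425)), the gripper is clear, and the bystanders are where they were. Handing in.

```bash
python3 -c "
from plant import env
print(env.job_done())"
```

```text
the job is handed in; nothing more can be done
None
```

The catch is pressed to its stop, the lid stands ajar, the finger is clear, the things around the case look unmoved, and the job is handed in (no verdict was returned).

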